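Feed one blank from the magazine and slide it into the empty stamping nest

ROBOT

A 6-joint arm with a two-finger parallel gripper is mounted at the origin on a cart in front of the work surface, level with it; the furniture and walls round the work are solid. World frame = base frame: x ahead of the robot, y to its left, z up, the work surface at z = 0. Lengths are in m, angles in rad, forces in N, time in s.
With the tool pointing down it reaches from about 0.425 to 1.125 m from the base axis. Payload 14.9 kg.
Tool frame: the origin (TCP) lies on the centre line of the jaws, within the pads' length; the fingertips stand 14 mm ahead of it and the grasp point (between the pads) lies 5 mm behind it; z points along the fingers, y is the line along which they close (so a half turn about z gives the same grasp; the last joint's range is limited). The gripper opens to 91 mm and grips with 3 to 60 N. Pads are 32 mm wide; open, the fingers measure 118 mm over their backs; the gripper's body (76 mm by 178 mm) begins 60 mm behind the grasp point.
Start: joints at [-1.293, 0.379, 1.734, -0, 1.028, -0.033], TCP at [0.214, -0.666, 0.228] pointing down, gripper open.
Joint ranges: [-2.77, 2.77], [-0.74, 2.19], [0, 2.66], [-1.06, 4.2], [0.31, 2.87], [-3.08, 3.08]. Speed limits (rad/s): [1.89, 1.89, 2.39, 3.14, 3.14, 3.14].

INTERFACE

Orientations are given as a rotation vector (axis times angle).
In Python, from bench import readout, cams, robot gives the robot as it stands. The module is installed in compiled form; this text tells all that it offers.
- The arm moves only by the shell command python3 -m crank 'ROWS' [OPENING]. ROWS is JSON, a list of rows, each an object of numbers: "x", "y", "z": the shift along the tool's x, y, z in units of 30 mm (1.0 is 30 mm); "turn": the turn about the tool's z in units of 10 degrees (1.0 is 10 degrees). In form: [{"x": .., "y": .., "z": .., "turn": ..}, ...]. A call has 1 to 20 rows; each row shifts and turns the commanded pose from where the row before left it, along the tool's axes as they then stand; what a row does not reach is not made up. A row lasts 1/8 s, in which the tool goes at most 62.5 mm and 10.7 degrees, less where a joint would pass 70% of its speed; a pose out of reach is approached as far as the arm can. A call is refused whole if a number of a shift passes 1 or a number of a turn 1, either way. A call with a gripper value outside its range is refused whole. OPENING is the closure, from -1 (fully open) to 1 (shut), set as the call begins (- or left out, the last holds). The fingers move at their own pace and stop on an object; the grip force is fixed at half the most. Time passes only in rows, so rows that do not move let the fingers close. It gives the time, the measured TCP pose, the force, the opening and the grip force at its end, in the units of the state.
- readout.get_state(): the state, without advancing time (a new reading comes with each control period).
- cams.get_image(name): name is "side" or "top"; returns the picture (420x560x3 uint8, blue, green, red); there is no depth.
- cams.camera_model(name): a dict with "intrinsics" (3x3 intrinsics, pixels), "position" and "rotation" of the camera in the world. Camera axes: x right, y up, looking along -z (the intrinsics and any distortion apply to the point x, -y, -z); pixel columns grow to the right and rows downward; lengths in m; the calibration is good to about 2 mm. A picture is of the moment at which its call begins. camera_model takes no time and is no camera call.
- robot.finish_job(): hands the job in; it is judged then, once.
The state is a dict: "time_s": time; "joint_pos": joint angles; "qd": joint speeds; "tau": joint torques, N m; "eef_pos": TCP position; "orientation": TCP orientation; "contact_force": force on the tool from outside, world axes, zero at the start; "moment": the same for the moment, N m; "grip_width": finger opening in m; "gripper_force": force on a finger pad.
Only numpy, scipy, OpenCV 4.12 (cv2) and the standard library are available. Lean on these libraries where they do the work, as an engineer would, in place of code of your own. Each camera call takes 0.05 s, during which the arm holds its last target. There are 200 camera calls.

TASK

Press the feeder's black plunger knob once, all the way in, so that one brass blank comes out on the steel plate, and let the plunger spring back. Then push that blank sideways along the plate with the fingers into the one round nest that is still empty, so that it drops in and lies flat for stamping. Do not pick anything up; leave the blank in the other nest, the blanks in the magazine and the tools lying round the plate where they are.

Things in the scene. Friction and masses are not known exactly. Their poses are not given: they have to be found in the camera images.
- fixture: Stamping plate with blank feeder, one fixed steel and grey-painted piece. Origin on the table under the magazine's centre; x points the way the plunger is pressed (away from the robot, turned up to 0.25 rad), y left, z up. Plate: x -30 to 90, y -125 to 125 mm, 12 mm thick, its top at z 12 mm. On it a straight feed track for the blanks, 37 mm wide, runs along y from nest to nest.
- magazine_top (a point): Centre of the open top of the magazine, a square grey well, at fixture x 0, y 0, z 56 mm. Well: x -23 to 23, y -26 to 26 mm; feet out to y +-40 mm, 7 mm above the plate. Outlet slot 7.6 mm high at the foot of its +x side. Spring housing behind it: x -84 to -22, y -20 to 20 mm, up to z 40 mm.
- delivery (a point): Point on the plate (fixture x 48.5, y 0, z 12 mm) where the ejected blank comes to lie, within about 2 mm, 25 mm clear of the magazine. The feed track, 37 mm wide between guide strips 4 mm high, runs through it along y: strip behind at x 67 to 77 mm, y -106 to 106 mm; strips in front at x 20 to 30 mm, only from y +-43 to +-106 mm, flared at the inner end.
- nest_left (a point): Centre of the floor of the left nest (fixture x 48.5, y 85, z 9 mm): a round recess 36 mm wide and 3 mm deep. On its side away from the magazine stand two dowel stops, 6 mm thick, 7 mm high, which stop a blank pushed outward just as it lies over the nest.
- nest_right (a point): The same for the right nest, at fixture x 48.5, y -85, z 9 mm; its stops are on its -y side.
- plunger (a joint): How far the plunger is pressed in, m: 0 out (rest), 0.050 fully in, at its stop. It slides level, along the fixture's +x. A spring drives it out again: 3 N at rest, about 7 N fully in, with some damping (1.5 N at 0.1 m/s).
- plunger_knob (a point): Centre of the domed outer face of the plunger's black mushroom knob (36 mm across, 18 mm thick, on a 10 mm rod), 25 mm above the table; it moves with the plunger. At rest it lies at fixture x -154 mm, y 0; press it towards fixture +x. No plate lies under the knob, only the table.
- blank_1: The lowest of five loose round brass blanks stacked in the magazine, the one that the plunger ejects: 34 mm diameter, 6 mm thick, 46 g. Origin at the centre of its underside, z along its axis. It lies at fixture z 12 mm on the plate and at z 9 mm when flat in a nest (then 3 mm of it stands above the plate).
- blank_2: The next blank up in the magazine, the same size; it drops to the bottom when the plunger has gone back. It must stay in the magazine. Origin at the centre of its underside.
- blank_5: The top blank in the magazine, the same size; it stays in the magazine. Origin at the centre of its underside.
- blank_seated: A blank of the same size that already lies in one of the two nests, the left or the right one. Leave it there. Origin at the centre of its underside.
- knockout_pin: The flush dark end, 10 mm wide, of the knock-out pin in the middle of the empty nest's floor; origin at the centre of that nest, on its floor (fixture z 9 mm). It is always in the nest without a blank.
- hammer: Loose chasing hammer, 236 mm long, 28 mm high, lying on the table right of the plate (bystander). Origin under its middle, length along its y.
- punch_a: Loose steel punch, 105 mm long, 8 mm thick, lying on the table left of the knob (bystander). Origin under its middle, length along its y.
- pliers_b: Loose blue-handled pliers, 164 mm long, 13 mm high, lying on the table left of the plate (bystander). Origin under their middle, length along their y.
Mind the look-alikes: they are no part of the job. Leave any red or turquoise look-alike of the blank_5 alone.

How it is judged:
By the outcome, as a careful person would: the job done as asked, in the order asked, and still so for the second after the job is handed in, with the robot touching nothing.
It also fails if it takes over 48 s, if anything falls off the work surface, if the arm or the gripper's body presses on something with over 40 N, if the wrist force passes 120 N, or if a joint passes its speed limit or range.

## Working session

There is one attempt and no reset: what is moved stays moved. The work goes in short steps, Python scripts to look and compute and a shell command to move; the robot and the scene stay as the last step left them, time stands still between calls to the robot, and variables do not carry over. Pictures are saved under pics/ and viewed, at most 10 in all, crops included, and the job is handed in when it is done.

```bash
mkdir -p pics; python3 - <<'E'
from bench import readout,cams
import cv2,numpy as np
s=readout.get_state();print({k:np.round(v,3).tolist() for k,v in s.items()})
for n in("top","side"):
    cv2.imwrite(f"pics/{n}0.png",cams.get_image(n));m=cams.camera_model(n);print(n,{k:np.round(v,4).tolist() if not isinstance(v,str) else v for k,v in m.items()})
E
```

```text
{'time_s': 0.0, 'joint_pos': [-1.293, 0.379, 1.735, 0.0, 1.029, -0.033], 'qd': [-0.001, 0.001, -0.001, 0.001, -0.001, -0.002], 'tau': [-0.0, -76.372, -43.436, 0.065, 0.042, -0.0], 'eef_pos': [0.214, -0.666, 0.227], 'orientation': [-3.103, -0.486, 0.0], 'contact_force': [-0.208, 0.297, -0.075], 'moment': [0.014, 0.083, -0.007], 'gripper_force': 0.0, 'grip_width': 0.091}
top {'intrinsics': [[443.562, 0.0, 273.0057], [0.0, 443.562, 202.6869], [0.0, 0.0, 1.0]], 'position': [0.4679, 0.0293, 0.9248], 'rotation': [0.1142, -0.1033, -1.5513]}
side {'intrinsics': [[417.6862, 0.0, 276.928], [0.0, 417.6862, 208.5], [0.0, 0.0, 1.0]], 'position': [0.4381, 0.7144, 0.5632], 'rotation': [0.1655, -1.3292, -2.6401]}
```

View pics/top0.png

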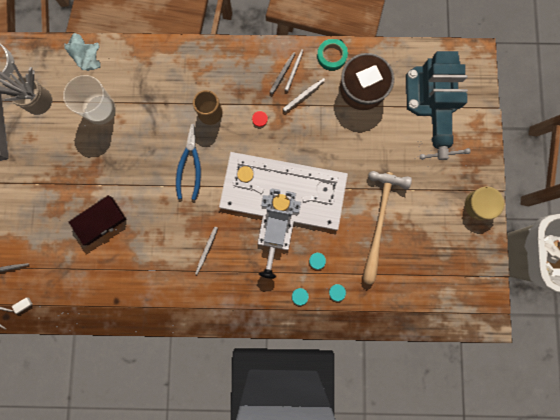

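View pics/side0.png

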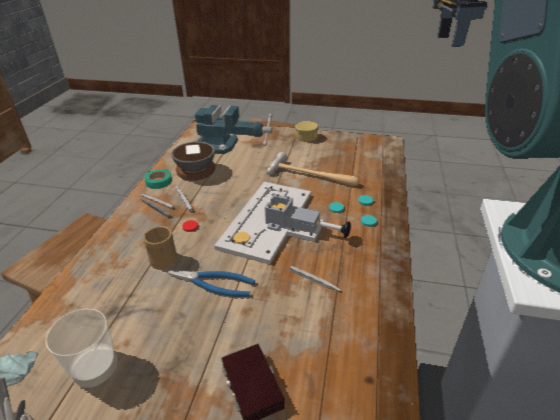

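The top view shows the seated blank in the left nest at (245,174). The pin is visible in the right nest near (325,188), so the right nest is the empty one. The magazine is at (281,203) and the knob at (267,274). The turquoise discs (317,260), (300,297), (337,293) and the red one (260,119) are look-alikes, so I'll leave them alone. Next I'll measure and make an enlarged crop to confirm.

```bash
cat > h.py <<'E'
from bench import readout,cams
import cv2,numpy as np
from scipy.spatial.transform import Rotation as R
def cam(n):
    m=cams.camera_model(n);r=np.asarray(m["rotation"],float)
    return np.array(m["intrinsics"]),np.array(m["position"]),(R.from_rotvec(r).as_matrix() if r.size==3 else r)
def ray(n,u,v,z):
    K,p,M=cam(n);d=np.linalg.inv(K)@[u,v,1];d=M@[d[0],-d[1],-d[2]]
    return p+d*(z-p[2])/d[2]
def proj(n,P):
    K,p,M=cam(n);c=M.T@(np.asarray(P)-p);q=K@[c[0],-c[1],-c[2]];return q[:2]/q[2]
E
python3 - <<'E'
from h import *
im=cv2.imread("pics/top0.png");hsv=cv2.cvtColor(im,cv2.COLOR_BGR2HSV)
def blobs(mask,x0,y0,x1,y1,mn):
    w=np.zeros_like(mask);w[y0:y1,x0:x1]=mask[y0:y1,x0:x1]
    n,l,s,c=cv2.connectedComponentsWithStats(w)
    return [(c[i].round(2),s[i].tolist()) for i in range(1,n) if s[i][4]>=mn],l
br=cv2.inRange(hsv,(15,140,120),(32,255,255))
b,_=blobs(br,225,150,345,230,20);print("brass",b)
for c,s in b: print(ray("top",*c,.015))
wh=cv2.inRange(hsv,(0,0,130),(180,45,255))
w=np.zeros_like(wh);w[145:240,210:355]=wh[145:240,210:355]
cs,_=cv2.findContours(w,cv2.RETR_EXTERNAL,cv2.CHAIN_APPROX_NONE);c=max(cs,key=cv2.contourArea)
r=cv2.minAreaRect(c);bx=cv2.boxPoints(r);print(r)
W=[ray("top",*p,.012) for p in bx];print(np.round(W,4))
dk=cv2.inRange(hsv,(0,0,0),(180,255,45));b,_=blobs(dk,250,255,285,290,15);print("knob",b)
for c,s in b: print(ray("top",*c,.025))
b,_=blobs(dk,310,165,345,205,3);print("dark",b)
cv2.imwrite("pics/crop0.png",cv2.resize(im[140:300,205:365],None,fx=3.7,fy=3.7,interpolation=cv2.INTER_CUBIC))
E
```

```text
brass [(array([244.89, 173.92]), [238, 167, 15, 15, 180]), (array([280.45, 202.34]), [273, 194, 16, 16, 193])]
[0.65474895 0.09658543 0.015     ]
[0.5959689  0.02136278 0.015     ]
((281.11199951171875, 201.88400268554688), (121.10543823242188, 81.30343627929688), 10.304845809936523)
[[ 0.5344  0.1568  0.012 ]
 [ 0.704   0.1321  0.012 ]
 [ 0.6614 -0.1192  0.012 ]
 [ 0.4942 -0.0884  0.012 ]]
knob [(array([267.22, 274.26]), [259, 269, 17, 10, 92])]
[0.44865474 0.04578591 0.025     ]
dark []
```

View pics/crop0.png

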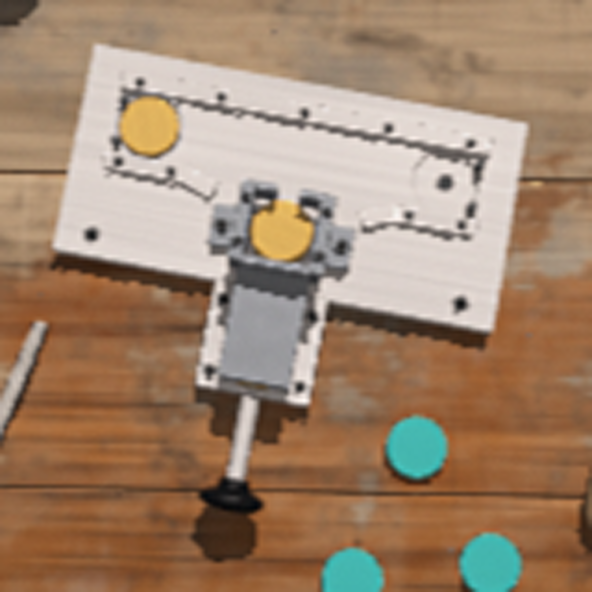

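The crop confirms it: the right nest is empty with the pin at crop (445,183), and the brass blank in the left nest is at (150,126). The red and turquoise discs lie off the plate. Next I'll fit the fixture pose.

```bash
cat >> h.py <<'E'
def fit(F,W):
    F=np.array(F,float);W=np.array(W)[:,:2];fc=F-F.mean(0);wc=W-W.mean(0)
    th=np.arctan2((fc[:,0]*wc[:,1]-fc[:,1]*wc[:,0]).sum(),(fc*wc).sum())
    M=np.array([[np.cos(th),-np.sin(th)],[np.sin(th),np.cos(th)]]);t=W.mean(0)-M@F.mean(0)
    return th,t,M,(W-(F@M.T+t))*1e3
E
python3 - <<'E'
from h import *
cr=lambda x,y:(205+(x+.5)/3.7-.5,140+(y+.5)/3.7-.5)
F=[];W=[]
for f,px,z in [((48.5,85),(244.89,173.92),.015),((48.5,-85),cr(445,183),.009),((0,0),(280.45,202.34),.042),
  ((90,125),cr(97,44),.012),((90,-125),cr(527,124),.012),((-30,-125),cr(492,331),.012),((-30,125),cr(53,250),.012)]:
    F.append(np.array(f)/1e3);W.append(ray("top",*px,z))
th,t,M,e=fit(F,W);print(th,t);print(e.round(1))
g=lambda x,y,z:np.r_[M@[x,y]+t,z]
for nm,P in [("knobmid",g(-.145,0,.025)),("nestR",g(.0485,-.085,.009)),("seatedtop",g(.0485,.085,.015)),("mag",g(0,0,.056))]:
    print(nm,P.round(4),proj("top",P).round(1),proj("side",P).round(1))
# side-view fit check
im=cv2.imread("pics/side0.png");hsv=cv2.cvtColor(im,cv2.COLOR_BGR2HSV)
for nm,m,(x0,y0,x1,y1) in [("brass",cv2.inRange(hsv,(15,130,110),(32,255,255)),(220,190,300,250)),("knob",cv2.inRange(hsv,(0,0,0),(180,255,45)),(335,215,360,245))]:
    w=np.zeros_like(m);w[y0:y1,x0:x1]=m[y0:y1,x0:x1]
    n,l,s,c=cv2.connectedComponentsWithStats(w)
    for i in range(1,n):
        if s[i][4]>15: print(nm,c[i].round(1),s[i].tolist())
cv2.imwrite("pics/scrop.png",cv2.resize(im[160:270,210:370],None,fx=5,fy=5,interpolation=cv2.INTER_CUBIC))
E
```

```text
-0.16996146424333897 [0.5928129  0.02081986]
[[-0.2  0.2]
 [ 0.1 -0.1]
 [-0.6  0.8]
 [ 0.4 -1.1]
 [ 0.1  0.3]
 [ 0.6  0.2]
 [-0.3 -0.3]]
knobmid [0.4499 0.0453 0.025 ] [267.5 273.6] [345.5 228.7]
nestR [ 0.6262 -0.0712  0.009 ] [324.9 189.1] [273.3 194.1]
seatedtop [0.655  0.0964 0.015 ] [245.  173.8] [241.5 236.1]
mag [0.5928 0.0208 0.056 ] [280.9 201. ] [278.8 201.8]
brass [279.2 205.4] [273, 204, 12, 4, 34]
brass [240.8 237.1] [234, 233, 15, 10, 118]
knob [345.9 229.9] [341, 222, 9, 16, 73]
```

View pics/scrop.png

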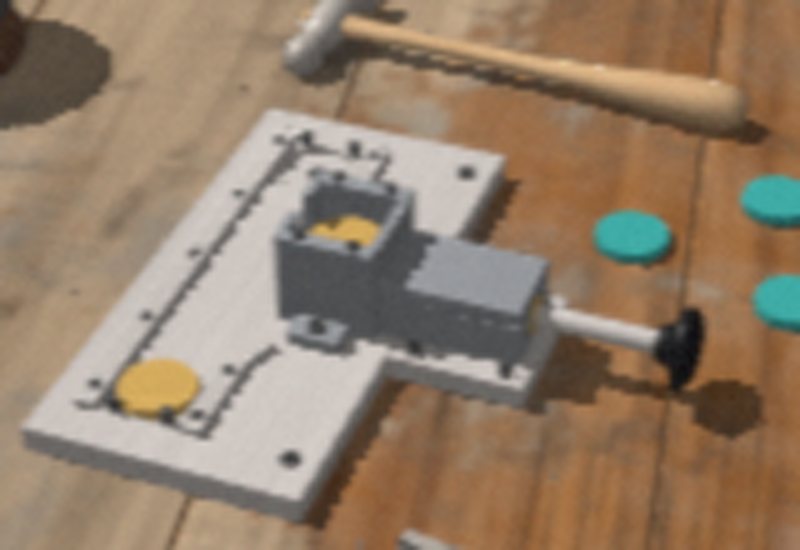

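The top view fits the fixture pose to within about 1 mm, and the side view agrees (knob seen at (346,230), predicted at (345.5,228.7)). 

Plan: turn the tool so its y axis lies along fixture x, close the fingers, press the knob with the finger backs, then push the blank with the tool's -x side. I'll turn and close first.

```bash
python3 -m crank '[{"turn":-1},{"turn":-1},{"turn":-1},{"turn":-1},{"turn":-1},{"turn":-1},{"turn":-0.24},{}]' 1
cat >> h.py <<'E'
TH=-0.16996;T0=np.array([.59281,.02082]);MM=R.from_euler('z',TH).as_matrix()[:2,:2]
def st():
    s=readout.get_state();M=R.from_rotvec(s["orientation"]).as_matrix();p=np.array(s["eef_pos"])
    f=MM.T@(p[:2]-T0)*1e3
    print("t",s["time_s"],"fix mm",f.round(1),"z",(p[2]*1e3).round(1),"err deg",np.degrees(R.from_matrix(M.T@(R.from_euler('z',TH+np.pi/2)*R.from_euler('x',np.pi)).as_matrix()).as_rotvec()).round(2),"F",np.round(s["contact_force"],1),"w",round(s["grip_width"],4),"r",np.hypot(*p[:2]).round(4))
    return p,M
def to(fx,fy,z):
    p,M=st();d=M.T@(np.r_[MM@[fx/1e3,fy/1e3]+T0,z/1e3]-p);print("to",fx,fy,z,"units",(d/.03).round(2))
E
python3 -c "
from h import *
to(-110,-260,200);to(-130,0,150);to(-172,0,120)"
```

```text
t 0.1 fix mm [-257.2 -741.1] z 227.4 err deg [-5.000e-02 -3.000e-02 -6.246e+01] F [-0.1 -0.5 -0.4] w 0.0908 r 0.6997
to -110 -260 200 units [ 11.77 -11.95   0.92]
t 0.1 fix mm [-257.2 -741.1] z 227.4 err deg [-5.000e-02 -3.000e-02 -6.246e+01] F [-0.1 -0.5 -0.4] w 0.0908 r 0.6997
to -130 0 150 units [ 15.18 -19.94   2.6 ]
t 0.1 fix mm [-257.2 -741.1] z 227.4 err deg [-5.000e-02 -3.000e-02 -6.246e+01] F [-0.1 -0.5 -0.4] w 0.0908 r 0.6997
to -172 0 120 units [ 13.94 -20.59   3.6 ]schema error: expected keys x, y, z, turn
```

```bash
python3 -m crank '[{"x":0,"y":0,"z":0,"turn":-1},{"x":0,"y":0,"z":0,"turn":-1},{"x":0,"y":0,"z":0,"turn":-1},{"x":0,"y":0,"z":0,"turn":-1},{"x":0,"y":0,"z":0,"turn":-1},{"x":0,"y":0,"z":0,"turn":-1},{"x":0,"y":0,"z":0,"turn":-0.25},{"x":0,"y":0,"z":0,"turn":0}]' 1
python3 -c "
from h import *
to(-110,-260,200);to(-130,0,150);to(-170,0,120)"
```

```text
time_s: 1.1
eef_pos: [0.214, -0.6663, 0.2276]
orientation: [-2.401, -2.025, -0.0]
contact_force: [-0.4, -0.2, 0.1]
grip_width: 0.0137
gripper_force: 0.0
t 1.1 fix mm [-257.1 -741.3] z 227.6 err deg [-0.01 -0.03  0.02] F [-0.4 -0.2  0.1] w 0.0137 r 0.6998
to -110 -260 200 units [16.04  4.91  0.93]
t 1.1 fix mm [-257.1 -741.3] z 227.6 err deg [-0.01 -0.03  0.02] F [-0.4 -0.2  0.1] w 0.0137 r 0.6998
to -130 0 150 units [24.71  4.25  2.6 ]
t 1.1 fix mm [-257.1 -741.3] z 227.6 err deg [-0.01 -0.03  0.02] F [-0.4 -0.2  0.1] w 0.0137 r 0.6998
to -170 0 120 units [24.71  2.91  3.6 ]
```

```bash
python3 -m crank '[{"x":1,"y":0.5,"z":0,"turn":0},{"x":1,"y":0.5,"z":0,"turn":0},{"x":1,"y":0.5,"z":0,"turn":0},{"x":1,"y":0.5,"z":0,"turn":0},{"x":1,"y":0.5,"z":0,"turn":0},{"x":1,"y":0.5,"z":0,"turn":0},{"x":1,"y":0.5,"z":0,"turn":0},{"x":1,"y":0.5,"z":0,"turn":0},{"x":1,"y":0.5,"z":0,"turn":0},{"x":1,"y":0.4,"z":0,"turn":0},{"x":1,"y":0,"z":0,"turn":0},{"x":1,"y":0,"z":0,"turn":0},{"x":1,"y":0,"z":0,"turn":0},{"x":1,"y":0,"z":0.2,"turn":0},{"x":1,"y":0,"z":0.2,"turn":0},{"x":1,"y":0,"z":0.4,"turn":0},{"x":1,"y":0,"z":0.4,"turn":0},{"x":1,"y":0,"z":0.4,"turn":0},{"x":1,"y":0,"z":0.4,"turn":0},{"x":1,"y":0,"z":0.4,"turn":0}]'
python3 -c "
from h import *
to(-150,0,120);to(-172,0,100);to(-172,0,24)"
```

```text
time_s: 3.6
eef_pos: [0.4601, -0.0988, 0.1556]
orientation: [2.403, 2.024, 0.0]
contact_force: [0.4, -0.4, -0.4]
grip_width: 0.0003
gripper_force: 0.0
t 3.6 fix mm [-110.6 -140.4] z 155.6 err deg [ 0.01  0.   -0.04] F [ 0.4 -0.4 -0.4] w 0.0003 r 0.4706
to -150 0 120 units [ 4.68 -1.32  1.19]
t 3.6 fix mm [-110.6 -140.4] z 155.6 err deg [ 0.01  0.   -0.04] F [ 0.4 -0.4 -0.4] w 0.0003 r 0.4706
to -172 0 100 units [ 4.68 -2.05  1.85]
t 3.6 fix mm [-110.6 -140.4] z 155.6 err deg [ 0.01  0.   -0.04] F [ 0.4 -0.4 -0.4] w 0.0003 r 0.4706
to -172 0 24 units [ 4.68 -2.05  4.39]
```

```bash
python3 -m crank '[{"x":1,"y":0,"z":0.4,"turn":0},{"x":1,"y":0,"z":0.4,"turn":0},{"x":1,"y":-0.5,"z":0.4,"turn":0},{"x":0.9,"y":-0.5,"z":0.4,"turn":0},{"x":0.78,"y":-0.5,"z":0.3,"turn":0},{"x":0,"y":-0.6,"z":0.3,"turn":0},{"x":0,"y":0,"z":0,"turn":0}]'
python3 -c "
from h import *
to(-173,0,90);to(-173,0,24)"
```

```text
time_s: 4.47
eef_pos: [0.4198, 0.049, 0.0893]
orientation: [-2.4, -2.025, 0.003]
contact_force: [0.2, -0.1, 0.1]
grip_width: 0.0003
gripper_force: 0.0
t 4.475 fix mm [-175.3   -1.5] z 89.3 err deg [-0.11  0.03  0.05] F [ 0.2 -0.1  0.1] w 0.0003 r 0.4227
to -173 0 90 units [ 0.05  0.08 -0.02]
t 4.475 fix mm [-175.3   -1.5] z 89.3 err deg [-0.11  0.03  0.05] F [ 0.2 -0.1  0.1] w 0.0003 r 0.4227
to -173 0 24 units [0.05 0.08 2.18]
```

```bash
python3 -m crank '[{"x":0.05,"y":0,"z":0.4,"turn":0},{"x":0,"y":0,"z":0.5,"turn":0},{"x":0,"y":0,"z":0.5,"turn":0},{"x":0,"y":0,"z":0.5,"turn":0},{"x":0,"y":0,"z":0.25,"turn":0},{"x":0,"y":0,"z":0,"turn":0}]'
python3 - <<'E'
from h import *
to(-167.5,0,24)
im=cams.get_image("side");cv2.imwrite("pics/s1.png",cv2.resize(im[120:270,220:420],None,fx=4,fy=4,interpolation=cv2.INTER_CUBIC))
E
```

```text
time_s: 5.22
eef_pos: [0.4214, 0.0507, 0.0248]
orientation: [-2.401, -2.025, 0.002]
contact_force: [0.0, 0.6, 0.6]
grip_width: 0.0004
gripper_force: 0.0
t 5.225 fix mm [-174.     0.4] z 24.8 err deg [-0.07  0.02  0.05] F [0.  0.6 0.6] w 0.0004 r 0.4244
to -167.5 0 24 units [-0.01  0.22  0.03]
```

View pics/s1.png

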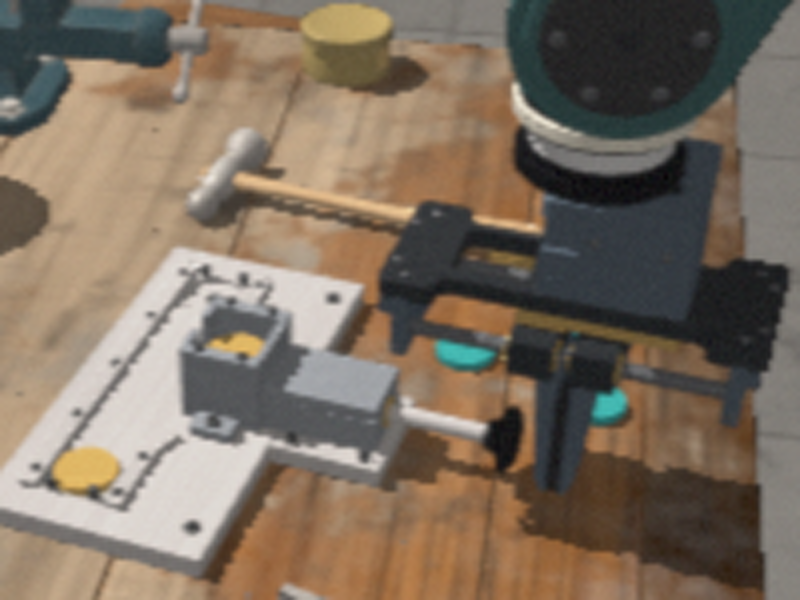

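The fingers stand upright behind the knob, roughly 6 mm off it, at the right height. Now I'll press.

```bash
python3 -m crank '[{"x":0,"y":0.2,"z":0,"turn":0},{"x":0,"y":0.2,"z":0,"turn":0},{"x":0,"y":0.2,"z":0,"turn":0},{"x":0,"y":0.2,"z":0,"turn":0},{"x":0,"y":0.2,"z":0,"turn":0},{"x":0,"y":0.2,"z":0,"turn":0},{"x":0,"y":0.2,"z":0,"turn":0},{"x":0,"y":0.2,"z":0,"turn":0},{"x":0,"y":0.2,"z":0,"turn":0},{"x":0,"y":0,"z":0,"turn":0}]'
python3 -c "
from h import *
to(-117.5,0,24)"
```

```text
time_s: 6.52
eef_pos: [0.4746, 0.0415, 0.0253]
orientation: [-2.4, -2.025, 0.002]
contact_force: [-6.6, 1.7, 3.6]
grip_width: 0.0004
gripper_force: 3.4
t 6.525 fix mm [-120.     0.4] z 25.3 err deg [-0.11  0.02  0.04] F [-6.6  1.7  3.6] w 0.0004 r 0.4764
to -117.5 0 24 units [-0.01  0.08  0.04]
```

```bash
python3 -m crank '[{"x":0,"y":0.05,"z":0,"turn":0},{"x":0,"y":0.05,"z":0,"turn":0},{"x":0,"y":0,"z":0,"turn":0}]'
python3 -c "
from h import *
st()"
```

```text
time_s: 6.9
eef_pos: [0.4771, 0.0411, 0.0253]
orientation: [-2.4, -2.025, 0.003]
contact_force: [-6.6, 1.4, 2.6]
grip_width: 0.0005
gripper_force: 3.6
t 6.9 fix mm [-117.4    0.4] z 25.3 err deg [-0.13  0.02  0.04] F [-6.6  1.4  2.6] w 0.0005 r 0.4789
```

```bash
python3 -m crank '[{"x":0,"y":0.04,"z":0,"turn":0},{"x":0,"y":0.04,"z":0,"turn":0},{"x":0,"y":0,"z":0,"turn":0}]'
python3 -c "
from h import *
st()"
```

```text
time_s: 7.28
eef_pos: [0.4795, 0.0407, 0.0253]
orientation: [-2.4, -2.025, 0.003]
contact_force: [-7.4, 2.1, 3.8]
grip_width: 0.0002
gripper_force: 3.7
t 7.275 fix mm [-115.1    0.4] z 25.3 err deg [-0.13  0.02  0.04] F [-7.4  2.1  3.8] w 0.0002 r 0.4812
```

```bash
python3 -m crank '[{"x":0,"y":0.04,"z":0,"turn":0},{"x":0,"y":0.04,"z":0,"turn":0},{"x":0,"y":0,"z":0,"turn":0}]'
python3 - <<'E'
from h import *
st()
im=cams.get_image("side");cv2.imwrite("pics/s2.png",cv2.resize(im[120:270,220:420],None,fx=4,fy=4,interpolation=cv2.INTER_CUBIC))
E
```

```text
time_s: 7.65
eef_pos: [0.4811, 0.0403, 0.0251]
orientation: [-2.399, -2.024, 0.004]
contact_force: [-9.7, 3.1, 5.8]
grip_width: 0.0004
gripper_force: 5.6
t 7.65 fix mm [-113.4    0.3] z 25.1 err deg [-0.21  0.03  0.04] F [-9.7  3.1  5.8] w 0.0004 r 0.4828
```

View pics/s2.png

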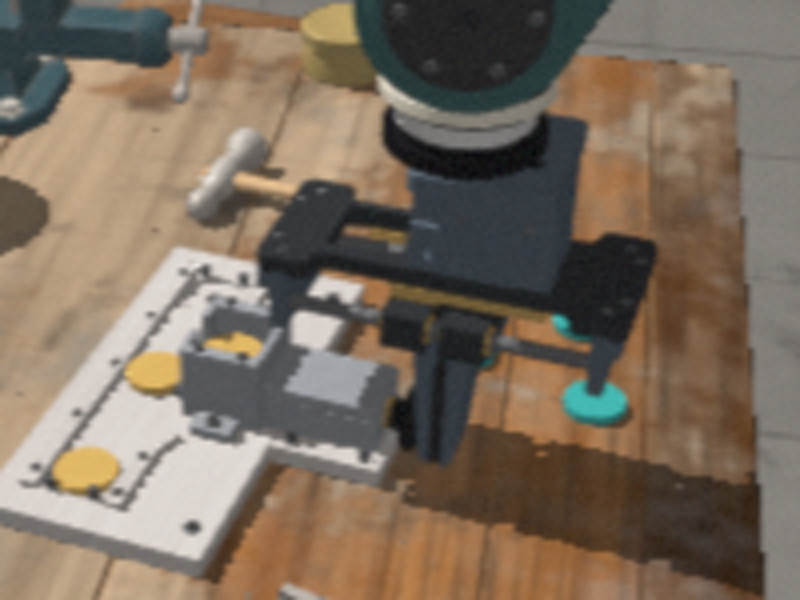

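The blank is out at crop (155,370). The knob is almost against the housing and the force is climbing past the spring's. A short push will confirm the stop, then I'll retreat.

```bash
python3 -m crank '[{"x":0,"y":0.05,"z":0,"turn":0},{"x":0,"y":0.04,"z":0,"turn":0},{"x":0,"y":0,"z":0,"turn":0}]'
python3 -c "
from h import *
st()"
```

```text
time_s: 8.07
eef_pos: [0.4811, 0.0401, 0.0245]
orientation: [-2.397, -2.022, 0.011]
contact_force: [-22.6, 7.0, 13.1]
grip_width: 0.0005
gripper_force: 12.0
t 8.075 fix mm [-1.133e+02  1.000e-01] z 24.5 err deg [-0.51  0.08  0.04] F [-22.6   7.   13.1] w 0.0005 r 0.4828
```

The plunger is at its stop: 24 N with no further travel. I'll back off along -x, then rise.

```bash
python3 -m crank '[{"x":0,"y":-0.2,"z":0,"turn":0},{"x":0,"y":-0.25,"z":0,"turn":0},{"x":0,"y":-0.25,"z":0,"turn":0},{"x":0,"y":-0.25,"z":0,"turn":0},{"x":0,"y":-0.25,"z":0,"turn":0},{"x":0,"y":-0.25,"z":0,"turn":0},{"x":0,"y":-0.25,"z":0,"turn":0},{"x":0,"y":-0.22,"z":0,"turn":0},{"x":0,"y":-0.2,"z":0,"turn":0},{"x":0,"y":0,"z":0,"turn":0},{"x":0,"y":0,"z":-0.6,"turn":0},{"x":0,"y":0,"z":-0.8,"turn":0},{"x":0,"y":0,"z":-0.8,"turn":0},{"x":0,"y":0,"z":-0.8,"turn":0},{"x":0,"y":0,"z":-0.8,"turn":0},{"x":0,"y":0,"z":0,"turn":0}]'
python3 - <<'E'
from h import *
to(48.5,45,120)
im=cams.get_image("side");cv2.imwrite("pics/s3.png",im)
hsv=cv2.cvtColor(im,cv2.COLOR_BGR2HSV);m=cv2.inRange(hsv,(15,130,110),(32,255,255));m[:190]=0;m[250:]=0;m[:,:220]=0;m[:,300:]=0
n,l,s,c=cv2.connectedComponentsWithStats(m)
for i in range(1,n):
    if s[i][4]>15:
        q=MM.T@(ray("side",*c[i],.017)[:2]-T0)*1e3;print(c[i].round(1),s[i].tolist(),q.round(1))
k=cv2.inRange(hsv,(0,0,0),(180,255,45))[215:245,335:360];ys,xs=np.nonzero(k);print("knob",xs.mean()+335,ys.mean()+215,len(xs))
E
```

```text
time_s: 10.07
eef_pos: [0.4241, 0.0506, 0.1409]
orientation: [2.4, 2.024, 0.005]
contact_force: [0.3, -0.2, -0.4]
grip_width: 0.0006
gripper_force: 0.0
t 10.075 fix mm [-171.4    0.8] z 140.9 err deg [ 0.21 -0.05  0.04] F [ 0.3 -0.2 -0.4] w 0.0006 r 0.4271
to 48.5 45 120 units [1.47 7.33 0.72]
[258.1 212.9] [252, 209, 12, 9, 94] [47.6  3.8]
[240.8 237.1] [234, 233, 15, 10, 117] [47.3 90.4]
knob 345.943661971831 229.98591549295776 71
```

The knob has sprung back to its rest pixel (346,230), and the blank lies near fixture (48.5, 0). I'll move over the track on the left side of the blank.

```bash
python3 -m crank '[{"x":0.3,"y":1,"z":0,"turn":0},{"x":0.3,"y":1,"z":0,"turn":0},{"x":0.3,"y":1,"z":0,"turn":0},{"x":0.3,"y":1,"z":0,"turn":0},{"x":0.27,"y":1,"z":0,"turn":0},{"x":0,"y":1,"z":0,"turn":0},{"x":0,"y":1,"z":0.2,"turn":0},{"x":0,"y":0.33,"z":0.5,"turn":0},{"x":0,"y":0,"z":0,"turn":0},{"x":0,"y":0,"z":0,"turn":0}]'
python3 - <<'E'
from h import *
to(48.5,43,60);to(48.5,43,29)
im=cams.get_image("top");cv2.imwrite("pics/t4.png",cv2.resize(im[130:290,190:390],None,fx=3.7,fy=3.7,interpolation=cv2.INTER_CUBIC))
E
```

```text
time_s: 11.38
eef_pos: [0.6456, 0.0571, 0.1178]
orientation: [-2.4, -2.025, 0.002]
contact_force: [-0.2, 0.5, 0.5]
grip_width: 0.0005
gripper_force: 0.0
t 11.375 fix mm [45.9 44.7] z 117.8 err deg [-0.09  0.02  0.05] F [-0.2  0.5  0.5] w 0.0005 r 0.6481
to 48.5 43 60 units [-0.06  0.09  1.93]
t 11.375 fix mm [45.9 44.7] z 117.8 err deg [-0.09  0.02  0.05] F [-0.2  0.5  0.5] w 0.0005 r 0.6481
to 48.5 43 29 units [-0.06  0.09  2.96]
```

View pics/t4.png

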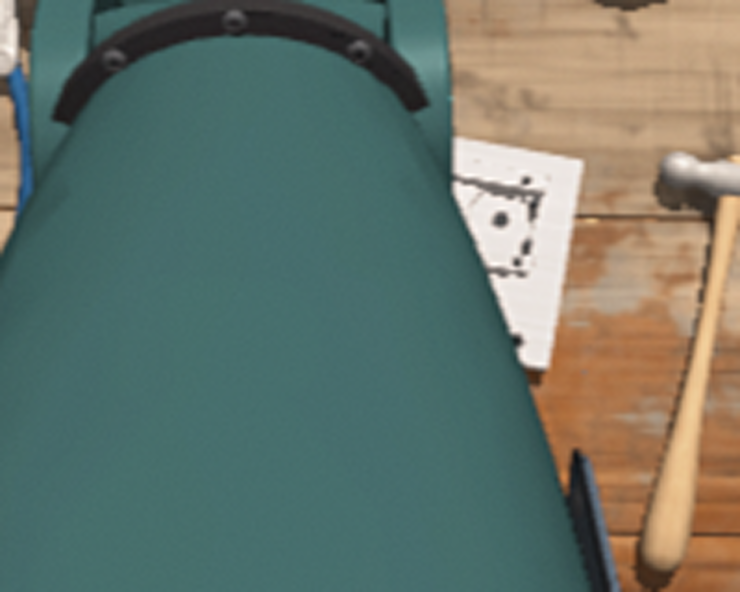

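The arm hides the work from the top camera; only the empty nest at crop (500,218) shows. I'll rely on the side view and descend.

```bash
python3 -m crank '[{"x":-0.03,"y":0.09,"z":0.6,"turn":0},{"x":-0.03,"y":0,"z":0.7,"turn":0},{"x":0,"y":0,"z":0.7,"turn":0},{"x":0,"y":0,"z":0.5,"turn":0},{"x":0,"y":0,"z":0.2,"turn":0},{"x":0,"y":0,"z":0,"turn":0},{"x":0,"y":0,"z":0,"turn":0}]'
python3 - <<'E'
from h import *
to(48.5,43,28.5)
im=cams.get_image("side");cv2.imwrite("pics/s4.png",cv2.resize(im[120:270,200:400],None,fx=4,fy=4,interpolation=cv2.INTER_CUBIC))
E
```

```text
time_s: 12.3
eef_pos: [0.6496, 0.0548, 0.038]
orientation: [2.401, 2.026, 0.001]
contact_force: [0.7, 0.0, 0.3]
grip_width: 0.0006
gripper_force: 0.0
t 12.3 fix mm [50.3 43.1] z 38.0 err deg [ 0.05 -0.01  0.05] F [0.7 0.  0.3] w 0.0006 r 0.6519
to 48.5 43 28.5 units [-0.   -0.06  0.32]
```

View pics/s4.png

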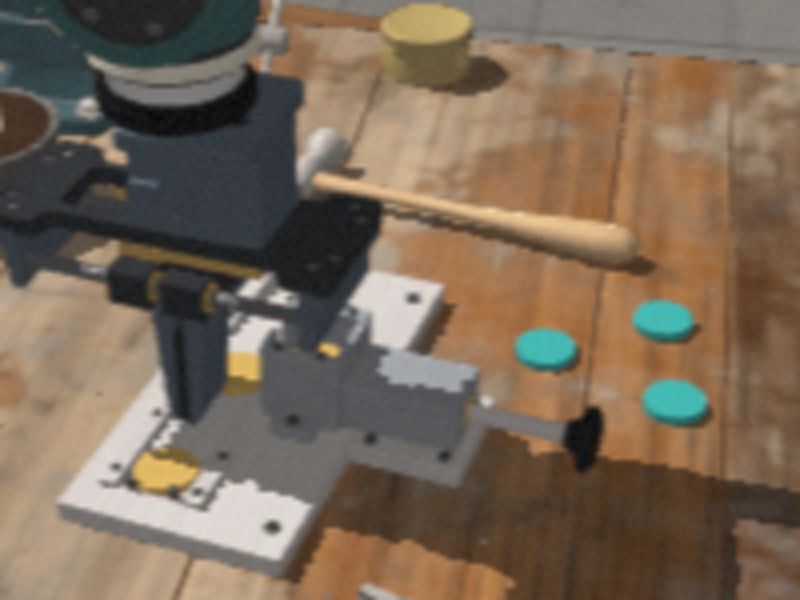

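The body's end bracket seems to hang low near the magazine, so I'll check its height before going lower.

```bash
python3 - <<'E'
from h import *
K,c,M=cam("side")
def z_at(u,v,fx,tz):  # ray crossing of plane fixture x=fx
    d=np.linalg.inv(K)@[u,v,1];d=M@[d[0],-d[1],-d[2]]
    n=MM@[1,0];s=(fx/1e3+ (n@T0) - n@c[:2])/(n@d[:2]);P=c+s*d
    print("fix y",((MM.T@(P[:2]-T0))[1]*1e3).round(1),"z above TCP",(P[2]*1e3-tz).round(1))
for dx in(80,89):
    z_at(220+735/4,120+422/4,-174-dx,24.8)   # s1 rear bracket foot
    z_at(220+400/4,120+352/4,-174+dx,24.8)   # s1 front bracket foot
    z_at(200+312/4,120+345/4,50.3-dx,38)     # s4 rear
z_at(220+555/4,120+490/4,-174,24.8)
E
```

```text
fix y -10.0 z above TCP 31.9
fix y 16.7 z above TCP 50.8
fix y 76.7 z above TCP 66.5
fix y 370.8 z above TCP 320.9
fix y -16.1 z above TCP 25.8
fix y 98.5 z above TCP 83.7
fix y -6.1 z above TCP -32.7
```

```bash
python3 - <<'E'
from h import *
K,c,M=cam("side")
def at(nm,u,v,fy,tx,tz):
    d=np.linalg.inv(K)@[u,v,1];d=M@[d[0],-d[1],-d[2]]
    n=MM@[0,1];s=(fy/1e3+n@T0-n@c[:2])/(n@d[:2]);P=c+s*d
    print(nm,"tool y",((MM.T@(P[:2]-T0))[0]*1e3-tx).round(1),"z above TCP",(P[2]*1e3-tz).round(1))
for o in(0,16):
    at("s1 rear",220+735/4,120+422/4,.4+o,-174,24.8)
    at("s1 front",220+400/4,120+352/4,.4+o,-174,24.8)
    at("s4 rear",200+312/4,120+345/4,43.1+o,50.3,38)
    at("s1 tip",220+555/4,120+490/4,.4+o,-174,24.8)
E
```

```text
s1 rear tool y -80.2 z above TCP 39.8
s1 front tool y 84.5 z above TCP 38.4
s4 rear tool y -66.1 z above TCP 39.9
s1 tip tool y -0.9 z above TCP -27.1
s1 rear tool y -80.6 z above TCP 51.9
s1 front tool y 80.1 z above TCP 50.5
s4 rear tool y -72.7 z above TCP 52.6
s1 tip tool y -3.2 z above TCP -13.4
```

The bracket foot is about 51 mm above the TCP, so it will be at z ≈ 80 during the push. That leaves 24 mm clear over the magazine, which is fine. I'll lower to push height.

```bash
python3 -m crank '[{"x":0,"y":-0.04,"z":0.16,"turn":0},{"x":0,"y":0,"z":0.14,"turn":0},{"x":0,"y":0,"z":0,"turn":0},{"x":0,"y":0,"z":0,"turn":0}]'
python3 -c "
from h import *
to(48.5,-47,28.5)"
```

```text
time_s: 12.85
eef_pos: [0.648, 0.055, 0.0284]
orientation: [-2.401, -2.026, 0.0]
contact_force: [0.2, 0.9, -0.5]
grip_width: 0.0004
gripper_force: 0.0
t 12.85 fix mm [48.7 43. ] z 28.4 err deg [-0.    0.    0.05] F [ 0.2  0.9 -0.5] w 0.0004 r 0.6504
to 48.5 -47 28.5 units [-3.   -0.01 -0.  ]
```

```bash
python3 -m crank '[{"x":-0.15,"y":0,"z":0,"turn":0},{"x":-0.15,"y":0,"z":0,"turn":0},{"x":-0.15,"y":0,"z":0,"turn":0},{"x":-0.15,"y":0,"z":0,"turn":0},{"x":-0.15,"y":0,"z":0,"turn":0},{"x":-0.15,"y":0,"z":0,"turn":0},{"x":-0.15,"y":0,"z":0,"turn":0},{"x":-0.15,"y":0,"z":0,"turn":0},{"x":-0.15,"y":0,"z":0,"turn":0},{"x":-0.15,"y":0,"z":0,"turn":0},{"x":-0.15,"y":0,"z":0,"turn":0},{"x":-0.15,"y":0,"z":0,"turn":0},{"x":-0.15,"y":0,"z":0,"turn":0},{"x":-0.15,"y":0,"z":0,"turn":0},{"x":-0.15,"y":0,"z":0,"turn":0},{"x":-0.15,"y":0,"z":0,"turn":0},{"x":-0.15,"y":0,"z":0,"turn":0},{"x":0,"y":0,"z":0,"turn":0}]'
python3 - <<'E'
from h import *
to(48.5,-52,28.5)
for n,(y0,x0) in (("side",(120,200)),("top",(130,190))):
    im=cams.get_image(n);cv2.imwrite(f"pics/{n}5.png",cv2.resize(im[y0:y0+150,x0:x0+200],None,fx=4,fy=4,interpolation=cv2.INTER_CUBIC))
E
```

```text
time_s: 15.1
eef_pos: [0.6351, -0.0208, 0.0284]
orientation: [-2.402, -2.025, 0.0]
contact_force: [-0.4, -0.5, -0.0]
grip_width: 0.0008
gripper_force: 0.0
t 15.1 fix mm [ 48.7 -33.8] z 28.4 err deg [-0.    0.    0.02] F [-0.4 -0.5 -0. ] w 0.0008 r 0.6354
to 48.5 -52 28.5 units [-0.61 -0.01 -0.  ]
```

View pics/side5.png

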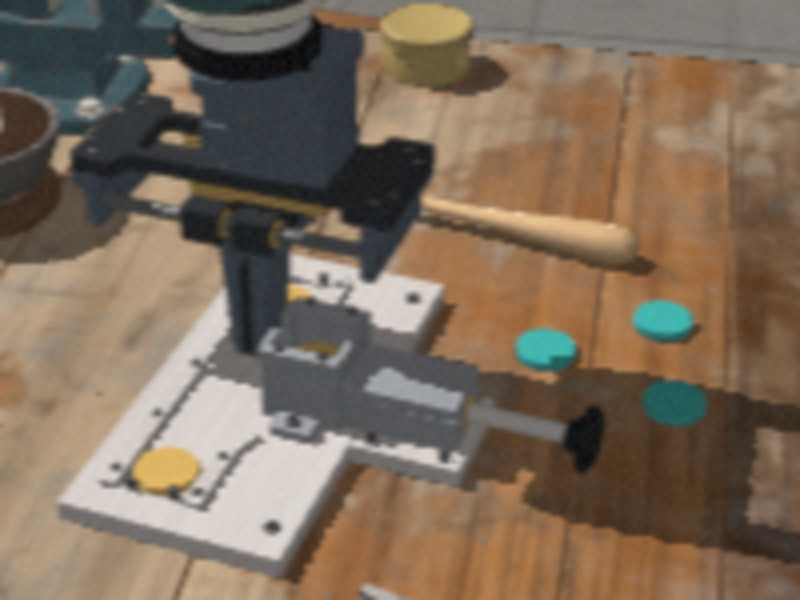

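The blank is sliding ahead of the fingers at crop (298,293). I'll keep going gently towards the stops.

```bash
python3 -m crank '[{"x":-0.1,"y":0,"z":0,"turn":0},{"x":-0.1,"y":0,"z":0,"turn":0},{"x":-0.1,"y":0,"z":0,"turn":0},{"x":-0.1,"y":0,"z":0,"turn":0},{"x":-0.1,"y":0,"z":0,"turn":0},{"x":-0.07,"y":0,"z":0,"turn":0},{"x":0,"y":0,"z":0,"turn":0},{"x":0,"y":0,"z":0,"turn":0}]'
cat > look.py <<'E'
from h import *
st()
for n in("side","top"):
    im=cams.get_image(n);cv2.imwrite(f"pics/{n}_last.png",im)
    hsv=cv2.cvtColor(im,cv2.COLOR_BGR2HSV);m=cv2.inRange(hsv,(15,130,100),(32,255,255))
    x0,y0,x1,y1=(220,180,310,250) if n=="side" else (230,155,345,220)
    w=np.zeros_like(m);w[y0:y1,x0:x1]=m[y0:y1,x0:x1]
    k,l,s,c=cv2.connectedComponentsWithStats(w)
    for i in range(1,k):
        if s[i][4]>8: print(n,c[i].round(1),s[i].tolist(),(MM.T@(ray(n,*c[i],.015)[:2]-T0)*1e3).round(1))
E
python3 look.py
```

```text
time_s: 16.2
eef_pos: [0.6323, -0.0373, 0.0284]
orientation: [-2.401, -2.026, 0.0]
contact_force: [0.2, -0.1, -0.4]
grip_width: 0.0004
gripper_force: 0.0
t 16.2 fix mm [ 48.7 -50.6] z 28.4 err deg [-0.   -0.    0.04] F [ 0.2 -0.1 -0.4] w 0.0004 r 0.6334
side [277.1 191.5] [275, 190, 5, 4, 17] [ 40.8 -90.3]
side [240.8 237.1] [234, 233, 15, 10, 117] [48.5 88.3]
top [244.9 173.7] [238, 166, 15, 16, 187] [48.6 85.2]
```

```bash
python3 -m crank '[{"x":-0.05,"y":0,"z":0,"turn":0},{"x":-0.05,"y":0,"z":0,"turn":0},{"x":0,"y":0,"z":0,"turn":0},{"x":0,"y":0,"z":0,"turn":0}]'; python3 look.py
```

```text
time_s: 16.8
eef_pos: [0.6321, -0.0403, 0.0289]
orientation: [2.401, 2.026, 0.001]
contact_force: [-0.6, 1.3, 6.0]
grip_width: 0.0001
gripper_force: 3.0
t 16.8 fix mm [ 49.  -53.6] z 28.9 err deg [ 0.03 -0.01  0.04] F [-0.6  1.3  6. ] w 0.0001 r 0.6334
side [277.1 191.5] [275, 190, 5, 4, 17] [ 40.8 -90.3]
side [240.8 237.1] [234, 233, 15, 10, 117] [48.5 88.3]
top [244.9 173.7] [238, 166, 15, 16, 187] [48.6 85.2]
top [273.8 200.9] [273, 198, 3, 7, 13] [ 3.4 15.1]
```

There's a 6 N upward force and the blank isn't moving, so it appears to have dropped in and the fingertips are riding on its rim. I'll lift off and look.

```bash
python3 -m crank '[{"x":0.1,"y":0,"z":0,"turn":0},{"x":0.1,"y":0,"z":0,"turn":0},{"x":0,"y":0,"z":-0.4,"turn":0},{"x":0,"y":0,"z":-0.8,"turn":0},{"x":0,"y":0,"z":-1,"turn":0},{"x":0,"y":0,"z":-1,"turn":0},{"x":0,"y":0,"z":-1,"turn":0},{"x":0,"y":-1,"z":-0.5,"turn":0},{"x":-1,"y":-1,"z":0,"turn":0},{"x":-1,"y":-1,"z":0,"turn":0},{"x":-1,"y":-1,"z":0,"turn":0},{"x":-1,"y":-0.5,"z":0,"turn":0},{"x":-1,"y":0,"z":0,"turn":0},{"x":-1,"y":0,"z":0,"turn":0},{"x":-1,"y":0,"z":0,"turn":0},{"x":-1,"y":0,"z":0,"turn":0},{"x":-1,"y":0,"z":0,"turn":0},{"x":-1,"y":0,"z":0,"turn":0},{"x":0,"y":0,"z":0,"turn":0}]'; python3 look.py
python3 - <<'E'
import cv2,numpy as np
a=cv2.imread("pics/side_last.png")[160:260,210:370];b=cv2.imread("pics/top_last.png")[140:290,200:360]
a=cv2.resize(a,(400,250),interpolation=cv2.INTER_CUBIC);b=cv2.resize(b,(400,375),interpolation=cv2.INTER_CUBIC)
c=np.zeros((375,800,3),np.uint8);c[:250,:400]=a;c[:,400:]=b;cv2.imwrite("pics/fin.png",c)
E
```

```text
time_s: 19.27
eef_pos: [0.4489, -0.3087, 0.17]
orientation: [2.403, 2.023, 0.0]
contact_force: [0.8, 0.5, -0.1]
grip_width: 0.0002
gripper_force: 0.0
t 19.275 fix mm [ -86.1 -349.1] z 170.0 err deg [ 0.03  0.02 -0.06] F [ 0.8  0.5 -0.1] w 0.0002 r 0.5448
side [272.  192.3] [267, 189, 13, 8, 58] [ 50.8 -82.8]
side [240.8 237.1] [234, 233, 15, 10, 117] [48.5 88.3]
top [245.  173.7] [238, 166, 15, 16, 190] [48.8 85.1]
top [324.5 188.6] [317, 181, 16, 16, 192] [ 48.4 -83.6]
top [280.6 202.6] [273, 195, 16, 16, 199] [2.6 0.6]
```

View pics/fin.png

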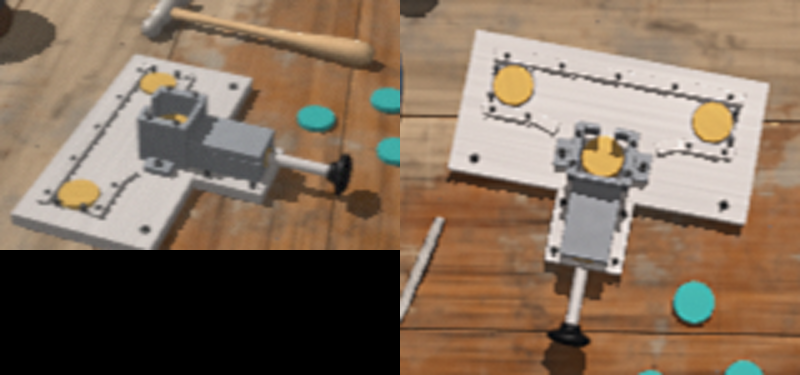

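Blanks now sit in both nests: left at panel (513,85), right at (712,122). The plunger is out, and the tools and look-alikes haven't moved. I'll check the new blank's height and flatness from its rim in both views.

```bash
python3 - <<'E'
from h import *
a=np.linspace(0,2*np.pi,90)
for n,obs in (("side",{"L":"x234-249 y233-243","R":"x267-280 y189-197 (occluded right/low)"}),("top",{"L":"c 245.0 173.7","R":"c 324.5 188.6"})):
    for nm,fy in(("L",85),("R",-85)):
        for z in(15,18):
            q=np.array([proj(n,np.r_[MM@(np.array([48.5+17*np.cos(t),fy+17*np.sin(t)])/1e3)+T0,z/1e3]) for t in a])
            print(n,nm,z,"x",q[:,0].min().round(1),q[:,0].max().round(1),"y",q[:,1].min().round(1),q[:,1].max().round(1),"c",q.mean(0).round(1),"obs",obs[nm])
im=cv2.imread("pics/top_last.png");hsv=cv2.cvtColor(im,cv2.COLOR_BGR2HSV)
for x,y in((245,174),(324,188)): print(hsv[y-4:y+5,x-4:x+5].reshape(-1,3).mean(0).round(1))
E
```

```text
side L 15 x 233.1 249.9 y 230.8 241.6 c [241.4 236.1] obs x234-249 y233-243
side L 18 x 233.0 249.8 y 229.7 240.5 c [241.3 235. ] obs x234-249 y233-243
side R 15 x 265.9 280.5 y 188.0 196.2 c [273.1 192. ] obs x267-280 y189-197 (occluded right/low)
side R 18 x 265.9 280.5 y 186.9 195.1 c [273.1 191. ] obs x267-280 y189-197 (occluded right/low)
top L 15 x 236.9 253.1 y 165.9 181.8 c [245.  173.7] obs c 245.0 173.7
top L 18 x 236.7 253.0 y 165.5 181.5 c [244.9 173.4] obs c 245.0 173.7
top R 15 x 317.0 333.4 y 180.6 196.7 c [325.2 188.6] obs c 324.5 188.6
top R 18 x 317.1 333.5 y 180.3 196.5 c [325.3 188.3] obs c 324.5 188.6
[ 19.7 147.  223.5]
[ 19.8 146.6 224.8]
```

The rim rows match the seated height, the shading is the same as the flat blank in the left nest, and the fingertips rode over its rim at 15 mm. It's seated flat, so I'm handing in.

```bash
python3 -c "
from bench import robot
print(robot.finish_job())"
```

```text
the job is handed in; nothing more can be done
None
```

I pressed the plunger once to its stop, it sprang back, and I pushed the ejected blank into the empty right nest, where the pictures and contact force indicate it lies flat; the job was handed in after about 19 s of robot time, and no verdict was shown.

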